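# Count a shelf price tag and show it to the scanner

## Task

Stocktaking at the shop counter: first count the tag by swinging the tally counter's sprung lever all the way to its stop and letting it come back to rest. Then find the price tag with the frosted, corner-notched end, take it out of its holder by its clear end, and hold it in the air with its label up, facing the scanner window squarely, the tag's length level and the label centred on the scanner's aim point. Finish while still holding it there, clear of the scanner, and leave the blank plate and the other things on the counter where they are.

Things in the scene. Friction and masses are not known exactly. Their poses are not given: they have to be found in the camera images.
- lever (a joint): Sprung lever of the desk tally counter, turning about a vertical pivot; radians, 0 at rest, grows anticlockwise seen from above, stop at 0.9. The spring brings it back to 0 when let go and needs about 1 N at the knob at rest, 4 N at the stop. Count it as advanced above 0.82.
- lever_knob (a point): Centre of the top of the black upright knob (16 mm diameter, 34 mm tall) at the end of the 65 mm lever arm; the knob's top is 89 mm above the table and its lower end, where the 12 mm wide steel arm carries it, 55 mm. Moves with the lever.
- lever_pivot (a point): Point on the lever's vertical pivot axis on top of the red counter, 57 mm above the table. The knob circles it at 65 mm radius.
- counter: Red desk tally counter, a 90 x 90 x 45 mm box fixed to the table with its number window on its -x face; origin under its centre. z up. At rest the lever points to the counter's -x, 0.45 rad towards its +y; at the stop it points 0.45 rad to the other side of -x.
- tag: Price tag: clear plate 110 long x 8 thick x 50 mm tall, standing on its long edge, 55 g. Origin: middle of its lower edge; x along the length, y across the thickness, z up. Frosted white from x = +10 mm to the +x end, clear elsewhere; 12 x 12 mm notch in the frosted end's upper corner. Label (red, white, black bars) only on the frosted end's +y face: facing it upright, the notch is upper left.
- tag_label (a point): Centre of the label, on the tag's surface: 32.5 mm along x, 4 mm along y, 22.5 mm up from the tag's origin, same axes as the tag.
- tag_stand: Fixed holder the tag stands in: dark steel disc, 90 mm diameter, 6 mm thick, with two black rails 60 mm long up to 18 mm above the table making a 9.5 mm wide slot. Origin under its centre, slot along x. The tag's lower edge rests on the disc, 6 mm above the table, so its upper edge is 56 mm above the table.
- blank: A blank plate of the same size, 110 x 8 x 50 mm, clear all over with no frosted end, notch or label, standing in its own holder of the same kind. To be left alone. Origin at the middle of its lower edge.
- scanner: Fixed price scanner: black round foot 130 mm diameter, grey post 325 mm tall about 20 mm beyond the foot's centre, and a grey head 90 x 66 x 50 mm overhanging towards the robot (-x) that looks down at 40 degrees; its lowest edge is about 250 mm above the table. Origin under the foot's centre, z up.
- aim (a point): The scanner's aim point in free air, 200 mm above the table and 190 mm towards -x from the middle of its foot, 110 mm in front of the red window of the head. Its x axis points from here to the window (about 40 degrees upward, away from the robot side), y is level.
- calculator: Grey desk calculator, 120 x 80 x 14 mm, lying flat; origin under its centre. Bystander.
- tape_roll: Roll of tape, 84 mm diameter, 30 mm tall, lying flat; origin under its centre. Bystander.
- egg_box: Cardboard tray 100 x 100 mm with four brown eggs, 66 mm tall; origin under its centre. Bystander.
- can: Drinks can, 66 mm diameter, 115 mm tall; origin under its centre. Bystander.
Not all that is in view belongs to the job. Of the things like the counter, leave any that is green; of the rest the smaller one is meant.

How it is judged:
By the outcome, as a careful person would: the job done as asked, in the order asked, and still so for the second after the job is handed in, while the arm keeps its last pose, push and grip.
It also fails if it takes over 64 s, if anything falls off the work surface, if the arm or the gripper's body presses on something with over 40 N, if the wrist force passes 120 N, or if a joint passes its speed limit or range.

## Robot

A 6-joint arm with a two-finger parallel gripper is mounted at the origin on the work surface. World frame = base frame: x ahead of the robot, y to its left, z up, the work surface at z = 0. Lengths are in m, angles in rad, forces in N, time in s.
With the tool pointing down it reaches from about 0.25 to 0.775 m from the base axis. Payload 4 kg.
Tool frame: the origin (TCP) lies on the centre line of the jaws, within the pads' length; the fingertips stand 14 mm ahead of it and the grasp point (between the pads) lies 5 mm behind it (robot.tcp_to_tips is the distance from the TCP to the fingertips, in m); z points along the fingers, y is the line along which they close (so a half turn about z gives the same grasp; the last joint's range is limited). The gripper opens to 94 mm and grips with 3 to 60 N. Pads are 16 mm wide; open, the fingers measure 119 mm over their backs; the gripper's body (75 mm by 177 mm) begins 78 mm behind the grasp point.
Start: joints at [1.04, 0.087, 1.371, -0, 1.684, -0.103], TCP at [0.228, 0.5, 0.22] pointing down, gripper open.
Joint ranges: [-3.1, 3.1], [-0.76, 2.03], [0.27, 2.55], [-1.08, 4.22], [0.17, 2.65], [-2.57, 2.57]. Speed limits (rad/s): [2.79, 2.79, 3.14, 3.14, 3.14, 3.14].

## Interface

Orientations are given as [roll, pitch, yaw] about the fixed x, y, z axes, in that order (R = Rz(yaw) Ry(pitch) Rx(roll)).
In Python, from bench import robot gives the robot as it stands.
- The arm moves only by the tool carry_out, never from a script. Its argument "increments" is a list of rows, each a list of 3 entries, a list of its own where there are three numbers: the closure in counts, from 0 (fully open) to 255 (shut), then the shift along the tool's x, y, z in mm, then the turn about the tool's z in degrees. In form: [[fingers, [dx, dy, dz], twist], ...]. A call has 1 to 8 rows; each row shifts and turns the commanded pose from where the row before left it, along the tool's axes as they then stand; what a row does not reach is not made up. A row lasts 1/10 s, in which the tool goes at most 50 mm and 8.59 degrees, less where a joint would pass 70% of its speed; a pose out of reach is approached as far as the arm can. A call with a gripper value outside its range is refused whole. The fingers move at their own pace and stop on an object; the grip force is fixed at half the most. Time passes only in rows, so rows that do not move let the fingers close. It gives the time, the measured TCP pose, the force, the opening and the grip force at its end, in the units of the state.
- robot.get_obs(): the state, without advancing time (a new reading comes with each control period).
- robot.snapshot(name): name is "side" or "top"; returns the picture (480x640x3 uint8, blue, green, red); there is no depth.
- robot.get_calibration(name): a dict with "vfov" (degrees; the focal length in pixels is half the picture's height over the tangent of half this angle, whatever the lens; pixels are square), "cx", "cy" (the principal point, pixels), "k1" (the pictures are not rectified: a ray, as slopes to the right and down, at radius r is drawn at 1 + k1 r^2 times it, then the intrinsics apply), "T" (4x4, takes a point from camera to world coordinates). Camera axes: x right, y down, z forward; pixel columns grow to the right and rows downward; lengths in m; the calibration is good to about 2 mm. A picture is of the moment at which its call begins. get_calibration takes no time and is no camera call.
- robot.close_job(): hands the job in; it is judged then, once.
The state is a dict: "time": time; "joint_positions": joint angles; "qvel": joint speeds; "joint_torque": joint torques, N m; "tool_pos": TCP position; "ee_rot": TCP orientation; "wrist_force": force on the tool from outside, world axes, zero at the start; "wrist_torque": the same for the moment, N m; "width": finger opening in m; "finger_force": force on a finger pad.
Only numpy, scipy, OpenCV 4.12 (cv2) and the standard library are available. Lean on these libraries where they do the work, as an engineer would, in place of code of your own. Each camera call takes 0.05 s, during which the arm holds its last target. There are 200 camera calls.

## Working session

There is one attempt and no reset: what is moved stays moved. The work goes in short steps, Python scripts to look and compute and a tool call to move; the robot and the scene stay as the last step left them, time stands still between calls to the robot, and variables do not carry over. Pictures are saved under pics/ and viewed, at most 10 in all, crops included, and the job is handed in when it is done.

Besides the shell and the picture viewer there is one more tool, called after ">>>" as name(argument=value, ...) on one line, values as JSON. carry_out: Moves the arm, as the interface text tells. Its arguments: {"type":"object","properties":{"increments":{"type":"array","items":{"type":"array"}}},"required":["increments"]}

```bash
ls; mkdir -p pics; cat > h.py <<'E'
import numpy as np,cv2
from bench import robot
def K(n):
    c=robot.get_calibration(n); f=240/np.tan(np.radians(c["vfov"])/2); return c,f
def ray(n,uv):
    c,f=K(n); x=np.array([(uv[0]-c["cx"])/f,(uv[1]-c["cy"])/f]); s=x.copy()
    for _ in range(30): s=x/(1+c["k1"]*(s@s))
    T=np.array(c["T"]); d=T[:3,:3]@np.array([s[0],s[1],1]); return T[:3,3],d/np.linalg.norm(d)
def plane(n,uv,z):
    o,d=ray(n,uv); return o+d*(z-o[2])/d[2]
def proj(n,p):
    c,f=K(n); T=np.array(c["T"]); q=T[:3,:3].T@(np.array(p)-T[:3,3]); s=q[:2]/q[2]
    s=s*(1+c["k1"]*(s@s)); return np.array([s[0]*f+c["cx"],s[1]*f+c["cy"]])
def two(u1,u2):
    o1,d1=ray("top",u1);o2,d2=ray("side",u2)
    t=np.linalg.lstsq(np.c_[d1,-d2],o2-o1,rcond=None)[0]
    return (o1+d1*t[0]+o2+d2*t[1])/2, np.linalg.norm(o1+d1*t[0]-o2-d2*t[1])
E
python3 - <<'E'
from h import *
a=robot.snapshot("top");b=robot.snapshot("side")
cv2.imwrite("pics/top.png",a);cv2.imwrite("pics/side.png",b)
for n in("top","side"):
    c=robot.get_calibration(n);print(n,c["vfov"],c["cx"],c["cy"],c["k1"],np.round(c["T"],3).tolist())
o=robot.get_obs();print({k:o[k] for k in("time","tool_pos","ee_rot","width")})
E
```

```text
pics
top 45.68937063423276 318.4106837194147 234.40815338444185 0.06405018663621001 [[-0.024, -0.984, 0.178, 0.359], [-1.0, 0.025, 0.004, -0.109], [-0.008, -0.178, -0.984, 1.403], [0.0, 0.0, 0.0, 1.0]]
side 55.166126267039715 325.6823129073924 242.00251660883524 0.028503644955249378 [[-0.979, -0.122, 0.161, 0.421], [-0.203, 0.608, -0.767, 0.699], [-0.004, -0.784, -0.621, 0.763], [0.0, 0.0, 0.0, 1.0]]
{'time': 0.1, 'tool_pos': array([0.22792276, 0.50004454, 0.21845383]), 'ee_rot': array([-3.13966871e+00, -1.84270645e-04,  2.71387416e+00]), 'width': 0.09398142473516112}
```

View pics/top.png

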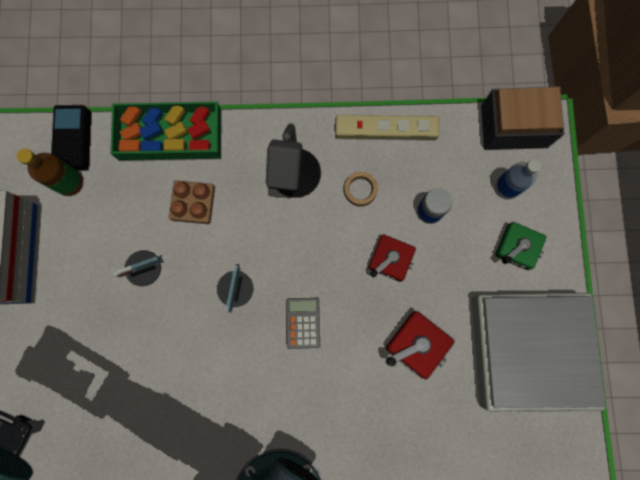

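View pics/side.png

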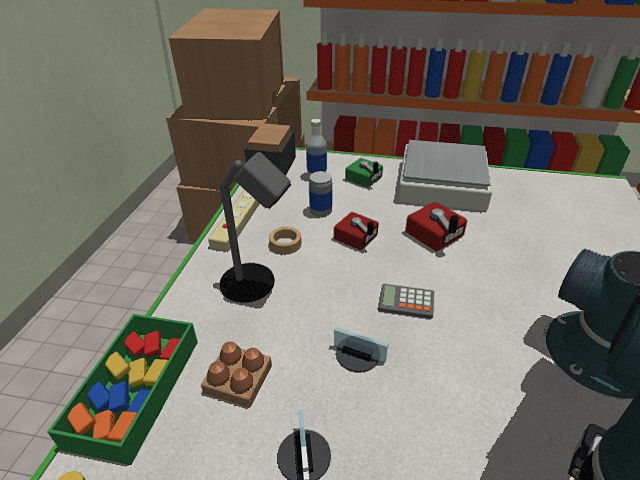

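The small red counter is at (392,258) in the top view. The things it could be taken for are the large red one (421,344) and the green one (521,246). The plates are at (140,267), with a white end at (120,272), and at (235,288), clear. I choose the small red counter and the plate at (140,267), and check both in one close crop.

```bash
python3 - <<'E'
from h import *
a=cv2.imread("pics/top.png");b=cv2.imread("pics/side.png")
def cr(i,x,y,w,h,s): return cv2.resize(i[y:y+h,x:x+w],(w*s,h*s),interpolation=cv2.INTER_CUBIC)
c1=cr(a,105,230,80,60,5);c2=cr(a,352,225,80,60,5);c3=cr(b,260,405,80,60,5);c4=cr(b,320,195,80,60,5)
cv2.imwrite("pics/crop.png",np.vstack([np.hstack([c1,c2]),np.hstack([c3,c4])]))
hsv=cv2.cvtColor(a,cv2.COLOR_BGR2HSV)
# red counters
m=((hsv[...,0]<8)|(hsv[...,0]>172))&(hsv[...,1]>150)&(hsv[...,2]>60)
m=m.astype(np.uint8)*255; m[:200]=0;m=cv2.morphologyEx(m,cv2.MORPH_CLOSE,np.ones((9,9)))
for c in cv2.findContours(m,0,2)[0]:
    if cv2.contourArea(c)>300:
        r=cv2.minAreaRect(c);print("red",r);bp=cv2.boxPoints(r);print(np.round([plane("top",p,.045) for p in bp],3).tolist())
# dark discs
for nm,im,boxes in(("top",a,[(100,240,90,60),(205,260,60,60),(255,140,75,75)]),("side",b,[(270,420,70,60),(325,325,70,60),(210,255,75,60)])):
    for x,y,w,h in boxes:
        g=im[y:y+h,x:x+w].max(2)<75
        cs=cv2.findContours(g.astype(np.uint8),0,1)[0]
        c=max(cs,key=cv2.contourArea)+[x,y]; e=cv2.fitEllipse(cv2.convexHull(c)); print(nm,np.round(e[0],1),np.round(e[1],1),plane(nm,e[0],.006).round(3))
E
```

```text
red ((420.4500427246094, 344.85003662109375), (50.16771697998047, 48.501304626464844), 37.87498474121094)
[[0.33, -0.254, 0.045], [0.417, -0.328, 0.045], [0.344, -0.416, 0.045], [0.26, -0.342, 0.045]]
red ((392.01727294921875, 257.2069091796875), (36.21059036254883, 35.28211212158203), 21.801410675048828)
[[0.522, -0.222, 0.045], [0.601, -0.257, 0.045], [0.566, -0.336, 0.045], [0.488, -0.301, 0.045]]
top [141.3 268.3] [33.4 44.2] [0.538 0.333 0.006]
top [237.8 288. ] [27.3 47. ] [0.483 0.097 0.006]
top [289.7 169.3] [57.9 63.1] [ 0.781 -0.035  0.006]
side [291.2 457.2] [27.  60.3] [0.557 0.338 0.006]
side [356.5 355.6] [31.4 43.6] [0.482 0.112 0.006]
side [245.  279.6] [49.7 55.6] [ 0.778 -0.056  0.006]
```

View pics/crop.png

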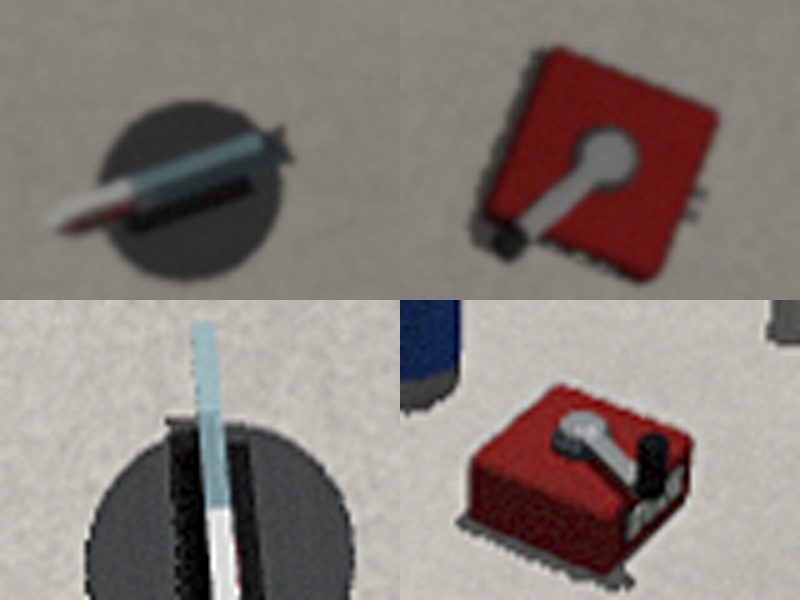

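The crop confirms both choices. The plate at top (141,267) has the white frosted end, with a red label edge on its lower (-x) side, and its clear end is at about (157,258). The small red counter has its pivot at (393,257) and knob at (374,273). Next I work out their positions.

```bash
python3 - <<'E'
from h import *
P=lambda n,u,z:print(n,u,z,plane(n,u,z).round(4))
P("top",(393.4,256.6),.060);P("top",(373.6,272.5),.089)
P("side",(320+182/5,195+125/5),.060);P("side",(320+254/5,195+137/5),.089)
P("top",(157.4,258.8),.056);P("top",(131.6,267.5),.056);P("top",(115,273.5),.050)
P("side",(300.6,409.6),.056);P("side",(303.3,446.3),.056)
P("top",(143,268),.006)
a=cv2.imread("pics/side.png"); 
# scanner: head corners for yaw + foot
print(two((300,172),(247,282)))
for n,p in(("foot centre .78,-.05",(.78,-.05,0)),("aim",(.59,-.05,.2))): print(n,proj("top",p),proj("side",p))
b=cv2.imread("pics/top.png")
f=lambda i,x,y,w,h,s: cv2.resize(i[y:y+h,x:x+w],(w*s,h*s),interpolation=cv2.INTER_CUBIC)
v=np.hstack([f(b,250,115,80,100,5),f(a,210,145,80,100,5)[:, :],])
cv2.imwrite("pics/scan.png",np.vstack([v]))
E
```

```text
top (393.4, 256.6) 0.06 [ 0.5436 -0.2806  0.06  ]
top (373.6, 272.5) 0.089 [ 0.5037 -0.2295  0.089 ]
side (356.4, 220.0) 0.06 [ 0.5433 -0.2778  0.06  ]
side (370.8, 222.4) 0.089 [ 0.5014 -0.2344  0.089 ]
top (157.4, 258.8) 0.056 [0.5532 0.28   0.056 ]
top (131.6, 267.5) 0.056 [0.534 0.34  0.056]
top (115, 273.5) 0.05 [0.5216 0.3804 0.05  ]
side (300.6, 409.6) 0.056 [0.5535 0.2805 0.056 ]
side (303.3, 446.3) 0.056 [0.5337 0.3414 0.056 ]
top (143, 268) 0.006 [0.5386 0.3289 0.006 ]
(array([ 0.77654239, -0.06060506, -0.00524938]), np.float64(0.0009498362216396945))
foot centre .78,-.05 [295.77271833 170.39142491] [243.71801946 283.14462294]
aim [292.88593726 228.77393508] [319.92446324 225.28530223]
```

View pics/scan.png

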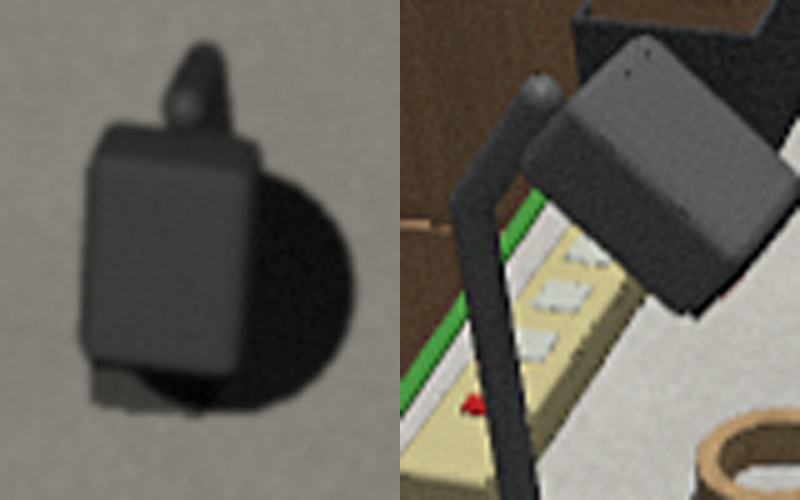

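The scan crop shows the scanner head from above, with its front top edge running from crop (82,358) to (240,372) and the foot's right extreme at (355,290). In the side view, the front top edge runs from about (735,253) to (800,182). I'll take yaw and the aim point from these edges.

```bash
python3 - <<'E'
from h import *
a=cv2.imread("pics/top.png");b=cv2.imread("pics/side.png")
A=plane("top",(250+80/5,115+358/5),.290);B=plane("top",(250+242/5,115+373/5),.290);print("front edge",A,B,np.linalg.norm(A-B),np.degrees(np.arctan2((A-B)[1],(A-B)[0])))
C=plane("top",(250+103/5,115+128/5),.348);D=plane("top",(250+258/5,115+148/5),.348);print("back edge",C,D,np.linalg.norm(C-D),np.degrees(np.arctan2((C-D)[1],(C-D)[0])))
S=plane("side",(277,195.6),.290);S2=plane("side",(290,181),.290);print("side front",S,S2,np.linalg.norm(S-S2),np.degrees(np.arctan2((S-S2)[1],(S-S2)[0])))
for nm,im,(x,y,w,h) in(("top",a,(250,130,90,90)),("side",b,(205,255,85,60))):
  for th in(22,30,40):
    g=(im[y:y+h,x:x+w].max(2)<th).astype(np.uint8)
    c=max(cv2.findContours(g,0,1)[0],key=cv2.contourArea)+[x,y]
    p=np.array([plane(nm,q,.008)[:2] for q in cv2.convexHull(c)[:,0].astype(float)]);
    print(nm,th,p.min(0).round(3),p.max(0).round(3),((p.min(0)+p.max(0))/2).round(4))
E
```

```text
front edge [ 0.66055025 -0.00167632  0.29      ] [ 0.65266426 -0.06682828  0.29      ] 0.06562748807852829 83.09849685893987
back edge [ 0.73637005 -0.01700543  0.348     ] [ 0.72676005 -0.07685379  0.348     ] 0.06061500340606629 80.87775111980616
side front [ 0.66323293 -0.00751145  0.29      ] [ 0.65305253 -0.06435585  0.29      ] 0.05774881662101425 79.84640511938781
top 22 [ 0.711 -0.109] [ 0.828 -0.005] [ 0.7698 -0.0569]
top 30 [ 0.711 -0.109] [0.831 0.   ] [ 0.7711 -0.0545]
top 40 [ 0.711 -0.109] [0.839 0.018] [ 0.7749 -0.0457]
side 22 [ 0.706 -0.115] [0.835 0.017] [ 0.7707 -0.0491]
side 30 [ 0.706 -0.115] [0.835 0.017] [ 0.7707 -0.0489]
side 40 [ 0.706 -0.139] [0.836 0.017] [ 0.771  -0.0608]
```

>>> carry_out(increments=[[150,[-30,-30,0],0],[150,[-35,-35,0],0],[150,[-35,-35,0],0],[150,[-35,-35,0],0],[150,[-35,-35,0],0],[150,[-35,-35,0],0],[150,[-35,-35,0],0],[150,[-35,-35,0],0]])

```text
time: 0.9
tool_pos: [0.3643, 0.1343, 0.2192]
ee_rot: [3.141, 0.0, 2.714]
wrist_force: [1.3, -0.7, -0.3]
width: 0.0392
finger_force: 0.0
```

>>> carry_out(increments=[[150,[-35,-35,0],0],[150,[-35,-35,0],0],[150,[-35,-35,0],0],[150,[-35,-35,0],0],[150,[-35,-35,0],0],[150,[-35,-35,0],0],[150,[-35,-35,0],0],[150,[-33,-32,0],0]])

```text
time: 1.7
tool_pos: [0.5024, -0.2335, 0.2187]
ee_rot: [3.141, -0.001, 2.713]
wrist_force: [1.1, 0.0, -0.0]
width: 0.0386
finger_force: 0.0
```

```bash
cat >> h.py <<'E'
from scipy.spatial.transform import Rotation as Ro
def st():
    o=robot.get_obs(); print("t",round(o["time"],2),"p",np.round(o["tool_pos"],4),"rpy",np.round(np.degrees(o["ee_rot"]),1),"q",np.round(o["joint_positions"],3),"F",np.round(o["wrist_force"],1),"w",round(o["width"],4),"ff",np.round(o["finger_force"],1)); return o
def togo(p,o=None):
    o=o or robot.get_obs(); R=Ro.from_euler("xyz",o["ee_rot"]).as_matrix(); print("go mm",np.round(1000*R.T@(np.array(p)-o["tool_pos"]),1))
E
python3 - <<'E'
from h import *
o=st(); togo((.5025,-.232,.12));togo((.5025,-.232,.08))
print(two((266,186.6),(277,195.6)),two((298.4,189.6),(290,181)))
E
```

```text
t 1.7 p [ 0.5024 -0.2335  0.2187] rpy [ 1.800e+02 -1.000e-01  1.554e+02] q [-0.537  0.097  1.362  0.     1.684 -1.679] F [ 1.1  0.  -0. ] w 0.0386 ff 0.0
go mm [ 0.4  1.3 98.7]
go mm [  0.4   1.3 138.7]
(array([ 0.66044222, -0.00188052,  0.29362416]), np.float64(0.001708601929111599)) (array([ 0.65342574, -0.0667208 ,  0.28847157]), np.float64(0.0006970931300120218))
```

>>> carry_out(increments=[[150,[0,1,40],0],[150,[0,0,35],0],[150,[0,0,30],0],[150,[0,0,20],0],[150,[0,0,13],0],[150,[0,0,0],0]])

```text
time: 2.3
tool_pos: [0.5013, -0.2295, 0.0789]
ee_rot: [3.141, -0.005, 2.714]
wrist_force: [-0.2, 0.6, 1.0]
width: 0.0387
finger_force: 0.0
```

```bash
python3 - <<'E'
from h import *
st()
a=robot.snapshot("top");b=robot.snapshot("side")
f=lambda i,x,y,w,h,s: cv2.resize(i[y:y+h,x:x+w],(w*s,h*s),interpolation=cv2.INTER_CUBIC)
cv2.imwrite("pics/lev.png",np.hstack([f(a,340,215,80,80,5),f(b,320,185,80,80,5)]))
print(proj("top",(.5025,-.232,.089)),proj("side",(.5025,-.232,.089)))
E
```

```text
t 2.3 p [ 0.5013 -0.2295  0.0789] rpy [180.   -0.3 155.5] q [-0.532  0.164  1.569  0.     1.414 -1.675] F [-0.2  0.6  1. ] w 0.0387 ff 0.0
[374.69572209 272.9954193 ] [370.24605665 222.90364735]
```

View pics/lev.png

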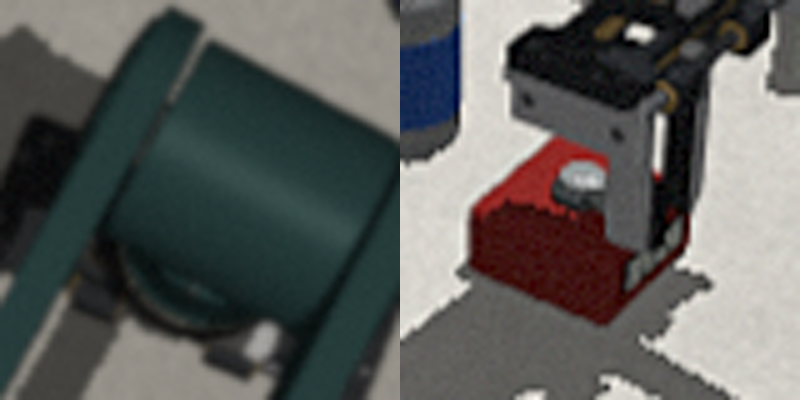

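The open fingers straddle the knob, at side crop about (650,200), clear of the box. I'll push along the arc.

>>> carry_out(increments=[[150,[1,-12,0],0],[150,[3,-12,0],0],[150,[2,-12,0],0],[150,[0,-12,0],0],[150,[-2,-8,0],0],[150,[-2,-6,0],0],[150,[0,0,0],0]])

```text
time: 3.1
tool_pos: [0.4751, -0.2868, 0.0814]
ee_rot: [3.142, 0.0, 2.713]
wrist_force: [-0.3, 4.3, 1.5]
width: 0.0389
finger_force: 1.7
```

>>> carry_out(increments=[[150,[-1,-3,0],0],[150,[0,-2,0],0],[150,[0,0,0],0]])

```text
time: 3.4
tool_pos: [0.4746, -0.2909, 0.0814]
ee_rot: [3.141, 0.001, 2.714]
wrist_force: [1.3, 3.4, 0.6]
width: 0.0391
finger_force: 2.1
```

>>> carry_out(increments=[[150,[0,-2,0],0],[150,[0,0,0],0]])

```text
time: 3.6
tool_pos: [0.4743, -0.2926, 0.0814]
ee_rot: [3.141, 0.002, 2.714]
wrist_force: [3.5, 3.1, -0.8]
width: 0.0389
finger_force: 2.5
```

>>> carry_out(increments=[[150,[0,-3,0],0],[150,[0,0,0],0]])

```text
time: 3.8
tool_pos: [0.4742, -0.2935, 0.0813]
ee_rot: [3.136, 0.003, 2.715]
wrist_force: [6.4, 6.8, -0.8]
width: 0.0387
finger_force: 4.8
```

>>> carry_out(increments=[[150,[0,-3,0],0],[150,[0,0,0],0]])

```text
time: 4.0
tool_pos: [0.4741, -0.2939, 0.0811]
ee_rot: [3.131, 0.003, 2.715]
wrist_force: [9.9, 13.6, -0.9]
width: 0.0392
finger_force: 7.6
```

The stop is reached: the TCP has halted and the force is rising. I'll return along the arc and lift.

>>> carry_out(increments=[[150,[1,14,0],0],[150,[2,14,0],0],[150,[2,14,0],0],[150,[0,12,0],0],[150,[-3,12,0],0],[150,[-3,10,0],0],[150,[0,2,0],0],[150,[0,0,0],0]])

```text
time: 4.8
tool_pos: [0.5041, -0.2276, 0.0814]
ee_rot: [-3.141, -0.0, 2.714]
wrist_force: [0.1, -0.6, 1.0]
width: 0.0388
finger_force: 0.0
```

>>> carry_out(increments=[[150,[0,0,-10],0],[150,[0,0,-30],0],[150,[0,0,-40],0],[150,[0,0,-45],0],[150,[0,0,-15],0]])

```text
time: 5.3
tool_pos: [0.5056, -0.2293, 0.2283]
ee_rot: [-3.14, 0.01, 2.713]
wrist_force: [0.6, -0.1, 0.9]
width: 0.0389
finger_force: 0.0
```

The tool has to be tilted to face the scanner, but moves only allow a twist about tool z. I'll test in free air whether pushing past the reach limit tilts it.

>>> carry_out(increments=[[150,[0,0,-50],0],[150,[0,0,-50],0],[150,[0,0,-50],0],[150,[0,0,-50],0],[150,[0,0,-50],0],[150,[0,0,-50],0],[150,[0,0,-50],0],[150,[0,0,-50],0]])

```text
time: 6.1
tool_pos: [0.4889, -0.2218, 0.5825]
ee_rot: [3.141, 0.009, 2.713]
wrist_force: [-0.4, 0.5, -0.2]
width: 0.0387
finger_force: 0.0
```

```bash
python3 - <<'E'
from h import *
st()
E
```

```text
t 6.1 p [ 0.4889 -0.2218  0.5825] rpy [179.9   0.5 155.4] q [-0.533  0.354  0.274  0.003  2.505 -1.672] F [-0.4  0.5 -0.2] w 0.0387 ff 0.0
```

>>> carry_out(increments=[[150,[0,0,-50],0],[150,[0,0,-50],0],[150,[0,0,-50],0],[150,[0,0,-50],0]])

```text
time: 6.5
tool_pos: [0.4094, -0.1854, 0.6532]
ee_rot: [3.141, 0.096, 2.713]
wrist_force: [1.2, 0.0, -0.2]
width: 0.0383
finger_force: 0.0
```

```bash
python3 - <<'E'
from h import *
st()
E
```

```text
t 6.5 p [ 0.4094 -0.1854  0.6532] rpy [180.    5.5 155.4] q [-0.561  0.207  0.275  0.024  2.564 -1.683] F [ 1.2  0.  -0.2] w 0.0383 ff 0.0
```

Pushing up at the elbow limit tilts the tool outward, 5.5° so far, so the 40° pose can be reached. The inner limit should undo it, so I'll test that while coming down.

>>> carry_out(increments=[[0,[5,0,45],0],[0,[10,0,45],0],[0,[20,0,45],0],[0,[20,0,45],0],[0,[20,0,45],0],[0,[20,0,45],0],[0,[20,0,45],0],[0,[20,0,45],0]])

```text
time: 7.3
tool_pos: [0.3194, -0.1441, 0.2924]
ee_rot: [3.141, 0.095, 2.713]
wrist_force: [0.2, -0.2, 1.3]
width: 0.0936
finger_force: 0.0
```

>>> carry_out(increments=[[0,[40,0,0],0],[0,[40,0,0],0],[0,[40,0,0],0],[0,[30,0,0],0]])

```text
time: 7.7
tool_pos: [0.1971, -0.088, 0.2833]
ee_rot: [3.14, 0.076, 2.712]
wrist_force: [-0.3, -0.8, 0.8]
width: 0.094
finger_force: 0.0
```

```bash
python3 - <<'E'
from h import *
st()
E
```

```text
t 7.7 p [ 0.1971 -0.088   0.2833] rpy [179.9   4.3 155.4] q [-0.723 -0.757  1.851  0.025  1.976 -1.854] F [-0.3 -0.8  0.8] w 0.094 ff 0.0
```

>>> carry_out(increments=[[0,[45,0,0],0],[0,[45,0,0],0]])

```text
time: 7.9
tool_pos: [0.1759, -0.0775, 0.2976]
ee_rot: [-3.142, 0.017, 2.712]
wrist_force: [-0.3, 0.9, -0.9]
width: 0.0941
finger_force: 0.0
```

```bash
python3 - <<'E'
from h import *
st()
E
```

```text
t 7.9 p [ 0.1759 -0.0775  0.2976] rpy [-180.     1.   155.4] q [-0.723 -0.756  1.819  0.006  2.062 -1.862] F [-0.3  0.9 -0.9] w 0.0941 ff 0.0
```

>>> carry_out(increments=[[0,[20,0,0],0],[0,[0,0,0],0]])

```text
time: 8.1
tool_pos: [0.1717, -0.0753, 0.3028]
ee_rot: [-3.141, 0.008, 2.713]
wrist_force: [0.0, -0.4, -0.3]
width: 0.0937
finger_force: 0.0
```

```bash
python3 - <<'E'
from h import *
o=st()
# tag grasp target, tag x=-32 from clear end at -55
u=np.array([-.31,.951]);u/=np.linalg.norm(u)
e=np.array([.5533,.2803]); g=e+.023*u; print(g, e+.055*u)
togo((*g,.2))
E
```

```text
t 8.1 p [ 0.1717 -0.0753  0.3028] rpy [-179.9    0.5  155.5] q [-7.220e-01 -7.570e-01  1.809e+00  2.000e-03  2.081e+00 -1.864e+00] F [ 0.  -0.4 -0.3] w 0.0937 ff 0.0
[0.54617179 0.30216752] [0.53625427 0.3325919 ]
go mm [-183.   499.   103.7]
```

>>> carry_out(increments=[[0,[-14,38,5],0],[0,[-14,38,8],0],[0,[-14,38,8],0],[0,[-14,38,8],0],[0,[-14,38,8],0],[0,[-14,38,8],0],[0,[-14,38,8],0],[0,[-14,38,8],0]])

```text
time: 8.9
tool_pos: [0.3985, 0.1534, 0.2413]
ee_rot: [-3.141, 0.007, 2.715]
wrist_force: [-0.2, 0.3, 1.1]
width: 0.0938
finger_force: 0.0
```

>>> carry_out(increments=[[0,[-14,38,8],0],[0,[-14,38,8],0],[0,[-14,38,8],0],[0,[-14,38,8],0],[0,[-14,38,8],0],[0,[0,0,0],8],[0,[0,0,0],8],[0,[0,0,0],8]])

```text
time: 9.7
tool_pos: [0.5405, 0.2958, 0.2008]
ee_rot: [3.142, 0.006, 2.289]
wrist_force: [0.6, -0.1, 0.3]
width: 0.0943
finger_force: 0.0
```

>>> carry_out(increments=[[0,[0,0,0],8],[0,[0,0,0],8],[0,[0,0,0],7.7],[0,[0,0,0],0]])

```text
time: 10.1
tool_pos: [0.5403, 0.2954, 0.2018]
ee_rot: [3.138, 0.005, 1.881]
wrist_force: [0.3, 0.2, -0.2]
width: 0.0938
finger_force: 0.0
```

```bash
python3 - <<'E'
from h import *
o=st()
togo((.5462,.3022,.12));togo((.5462,.3022,.037))
E
```

```text
t 10.1 p [0.5403 0.2954 0.2018] rpy [179.8   0.3 107.8] q [ 0.411  0.236  1.236 -0.005  1.667  0.1  ] F [ 0.3  0.2 -0.2] w 0.0938 ff 0.0
go mm [ 5.1  7.4 81.8]
go mm [  5.5   7.1 164.8]
```

>>> carry_out(increments=[[0,[5,7,40],0],[0,[0,0,45],0],[0,[0,0,40],0],[0,[0,0,25],0],[0,[0,0,14],0],[0,[0,0,0],0]])

```text
time: 10.7
tool_pos: [0.5449, 0.301, 0.036]
ee_rot: [-3.141, 0.006, 1.883]
wrist_force: [-0.6, 0.1, -0.1]
width: 0.0936
finger_force: 0.0
```

```bash
python3 - <<'E'
from h import *
o=st()
togo((.5462,.3022,.037))
b=robot.snapshot("side")
f=lambda i,x,y,w,h,s: cv2.resize(i[y:y+h,x:x+w],(w*s,h*s),interpolation=cv2.INTER_CUBIC)
cv2.imwrite("pics/g1.png",f(b,240,370,120,100,5))
E
```

```text
t 10.7 p [0.5449 0.301  0.036 ] rpy [-180.     0.3  107.9] q [ 0.417  0.347  1.433 -0.006  1.363  0.106] F [-0.6  0.1 -0.1] w 0.0936 ff 0.0
go mm [ 0.7  1.5 -1. ]
```

View pics/g1.png

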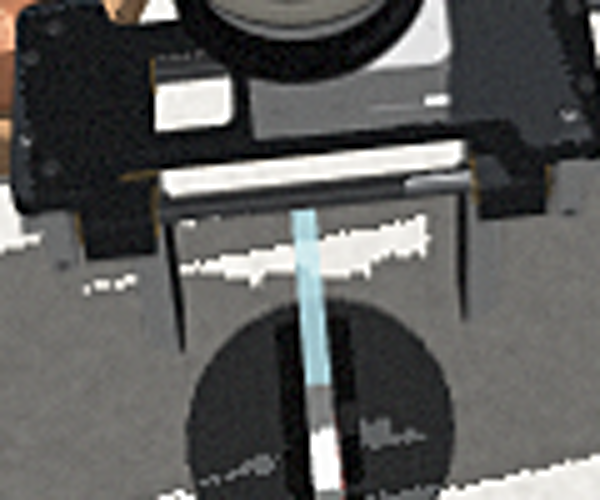

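The crop shows the clear end at (305,260), between the open fingers and about centred. I'll close and lift.

>>> carry_out(increments=[[150,[0,1,0],0],[200,[0,0,0],0],[255,[0,0,0],0],[255,[0,0,0],0],[255,[0,0,0],0],[255,[0,0,0],0]])

```text
time: 11.35
tool_pos: [0.5475, 0.3021, 0.039]
ee_rot: [3.137, 0.005, 1.881]
wrist_force: [0.2, 0.2, -0.2]
width: 0.0496
finger_force: 0.0
```

>>> carry_out(increments=[[255,[0,0,-5],0],[255,[0,0,-15],0],[255,[0,0,-30],0],[255,[0,0,-40],0],[255,[0,0,-40],0],[255,[0,0,0],0]])

```text
time: 11.95
tool_pos: [0.5502, 0.3042, 0.1789]
ee_rot: [3.121, 0.003, 1.881]
wrist_force: [0.7, -0.6, 0.3]
width: 0.0025
finger_force: 0.0
```

```bash
python3 - <<'E'
from h import *
o=st()
togo((.36,.28,.12))
E
```

```text
t 11.95 p [0.5502 0.3042 0.1789] rpy [178.8   0.2 107.8] q [ 0.418  0.258  1.254 -0.005  1.609  0.107] F [ 0.7 -0.6  0.3] w 0.0025 ff 0.0
go mm [  35.3 -189.7   54.8]
```

The fingers were still closing when I lifted, so the gripper is empty. I'll reopen, check that the tag is undisturbed, and go again.

>>> carry_out(increments=[[130,[0,0,0],0],[130,[0,0,0],0],[130,[0,0,0],0],[130,[0,0,0],0],[130,[0,0,0],0],[130,[0,0,0],0]])

```text
time: 12.55
tool_pos: [0.5465, 0.3024, 0.1682]
ee_rot: [3.138, 0.005, 1.881]
wrist_force: [-0.2, 0.3, -0.3]
width: 0.0449
finger_force: 0.0
```

```bash
python3 - <<'E'
from h import *
o=st()
togo((.5462,.3022,.037))
a=cv2.imread("pics/side.png");b=robot.snapshot("side")
for im in(a,b):
    hsv=cv2.cvtColor(im,cv2.COLOR_BGR2HSV)[405:470,270:340]
    m=(hsv[...,0]>85)&(hsv[...,0]<115)&(hsv[...,1]>30)&(hsv[...,2]>90)
    y,x=np.nonzero(m);print(m.sum(),x.mean()+270,y.mean()+405,y.min()+405,y.max()+405)
f=lambda i,x,y,w,h,s: cv2.resize(i[y:y+h,x:x+w],(w*s,h*s),interpolation=cv2.INTER_CUBIC)
cv2.imwrite("pics/g2.png",f(b,240,380,120,100,4))
E
```

```text
t 12.55 p [0.5465 0.3024 0.1682] rpy [179.8   0.3 107.8] q [ 0.418  0.265  1.266 -0.006  1.607  0.107] F [-0.2  0.3 -0.3] w 0.0449 ff 0.0
go mm [  0.6  -0.8 131.2]
173 301.53179190751445 428.26589595375725 410 446
175 301.7085714285714 428.96 410 446
```

Pixel statistics match the first picture, so the tag has not moved. I'll descend again and close fully before lifting.

>>> carry_out(increments=[[130,[0,-1,40],0],[130,[0,0,40],0],[130,[0,0,30],0],[130,[0,0,20],0],[180,[0,0,0],0],[255,[0,0,0],0],[255,[0,0,0],0],[255,[0,0,0],0]])

```text
time: 13.4
tool_pos: [0.5478, 0.3024, 0.0411]
ee_rot: [3.133, 0.005, 1.881]
wrist_force: [1.3, -1.0, -0.3]
width: 0.0174
finger_force: 0.0
```

>>> carry_out(increments=[[255,[0,0,0],0],[255,[0,0,0],0],[255,[0,0,0],0]])

```text
time: 13.7
tool_pos: [0.5474, 0.3021, 0.0403]
ee_rot: [3.134, 0.005, 1.881]
wrist_force: [-0.5, -0.3, 4.2]
width: 0.0077
finger_force: 30.0
```

>>> carry_out(increments=[[255,[0,0,-5],0],[255,[0,0,-15],0],[255,[0,0,-30],0],[255,[0,0,-30],0],[255,[0,0,-20],0],[255,[5,-35,0],8],[255,[5,-35,0],8],[255,[0,-30,0],8]])

```text
time: 14.5
tool_pos: [0.4436, 0.2937, 0.1381]
ee_rot: [3.137, 0.004, 1.456]
wrist_force: [-0.4, -0.2, -0.4]
width: 0.008
finger_force: 30.0
```

>>> carry_out(increments=[[255,[0,-10,0],8],[255,[0,0,0],8],[255,[0,0,0],8],[255,[0,0,0],8],[255,[0,0,0],8],[255,[0,0,0],8],[255,[0,0,0],5],[255,[0,0,0],0]])

```text
time: 15.3
tool_pos: [0.4351, 0.295, 0.138]
ee_rot: [3.136, -0.002, 0.538]
wrist_force: [0.1, -0.1, -1.3]
width: 0.008
finger_force: 30.0
```

```bash
python3 - <<'E'
from h import *
o=st()
togo((.36,.28,.06))
a=robot.snapshot("top");b=robot.snapshot("side")
cv2.imwrite("pics/h1.png",np.hstack([cv2.resize(a[200:400,60:260],(400,400)),b[300:480,240:640][:,:400].copy() if 0 else cv2.resize(b[280:480,240:440],(400,400))]))
E
```

```text
t 15.3 p [0.4351 0.295  0.138 ] rpy [ 1.797e+02 -1.000e-01  3.080e+01] q [ 0.492  0.063  1.559 -0.006  1.518  1.525] F [ 0.1 -0.1 -1.3] w 0.008 ff 30.0
go mm [-72.3 -26.   77.8]
```

View pics/h1.png

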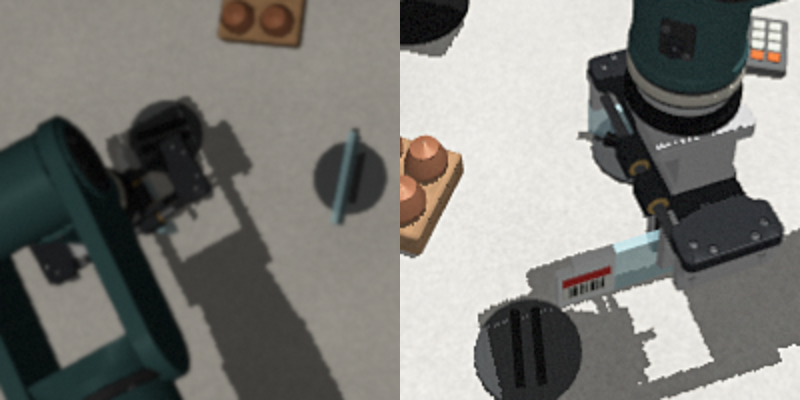

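The tag is held level, with its label visible at side crop (587,280) and the notch at upper left. I'll stand it on the clear table for a regrasp with the tool turned half round, since j6's range would otherwise run out.

>>> carry_out(increments=[[255,[-36,-13,0],0],[255,[-36,-13,0],0],[255,[0,0,35],0],[255,[0,0,35],0],[255,[0,0,20],0],[255,[0,0,8],0],[255,[0,0,2],0],[255,[0,0,0],0]])

```text
time: 16.2
tool_pos: [0.3618, 0.2808, 0.0386]
ee_rot: [3.136, -0.005, 0.538]
wrist_force: [-0.3, -0.5, -0.9]
width: 0.0079
finger_force: 30.0
```

>>> carry_out(increments=[[255,[0,0,2],0],[255,[0,0,0],0]])

```text
time: 16.4
tool_pos: [0.362, 0.2808, 0.0368]
ee_rot: [3.136, -0.005, 0.537]
wrist_force: [0.7, -0.1, -0.8]
width: 0.0078
finger_force: 30.0
```

>>> carry_out(increments=[[255,[0,0,1],0],[255,[0,0,1],0],[255,[0,0,0],0]])

```text
time: 16.7
tool_pos: [0.3617, 0.2807, 0.0344]
ee_rot: [3.136, -0.005, 0.537]
wrist_force: [-0.8, -0.1, 2.0]
width: 0.0077
finger_force: 30.0
```

>>> carry_out(increments=[[255,[0,0,1],0],[255,[0,0,0],0]])

```text
time: 16.9
tool_pos: [0.3617, 0.2807, 0.0343]
ee_rot: [3.136, -0.005, 0.537]
wrist_force: [-1.3, -1.3, 7.6]
width: 0.0078
finger_force: 30.0
```

>>> carry_out(increments=[[255,[0,0,-0.6],0],[225,[0,0,0],0],[200,[0,0,0],0],[150,[0,0,0],0],[150,[0,0,0],0],[150,[0,0,0],0]])

```text
time: 17.5
tool_pos: [0.3611, 0.2804, 0.0331]
ee_rot: [3.136, -0.003, 0.537]
wrist_force: [-0.6, -0.4, -0.1]
width: 0.0378
finger_force: 0.0
```

>>> carry_out(increments=[[150,[0,0,-15],0],[150,[0,0,-30],0],[150,[0,0,-40],0],[150,[0,0,-10],0],[150,[0,0,0],0]])

```text
time: 18.0
tool_pos: [0.3619, 0.2815, 0.1304]
ee_rot: [3.136, -0.008, 0.537]
wrist_force: [-0.1, 0.1, -0.7]
width: 0.0385
finger_force: 0.0
```

```bash
python3 - <<'E'
from h import *
o=st()
b=robot.snapshot("side")
print([proj("side",p).round(0) for p in((.362,.2808,.05),(.435,.325,.05))])
cv2.imwrite("pics/p1.png",cv2.resize(b[300:480,280:600],(800,450)))
E
```

```text
t 18.0 p [0.3619 0.2815 0.1304] rpy [179.7  -0.5  30.8] q [ 0.542 -0.089  1.724 -0.006  1.498  1.576] F [-0.1  0.1 -0.7] w 0.0385 ff 0.0
[array([415., 433.]), array([366., 451.])]
```

View pics/p1.png

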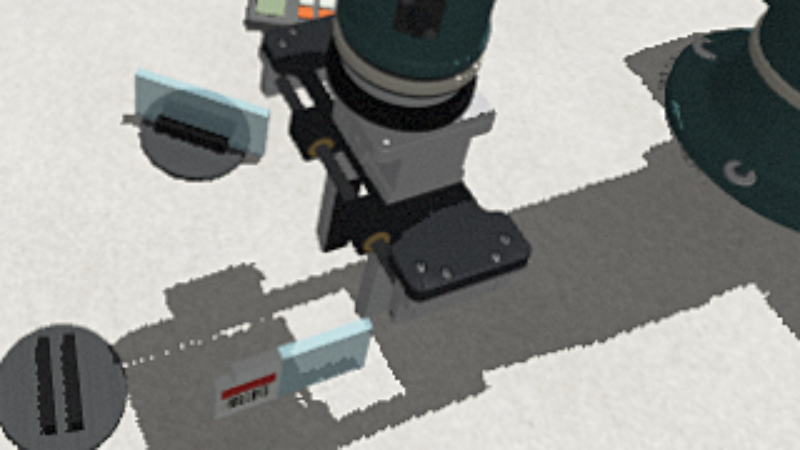

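The tag stands upright at crop (295,370), clear of everything. I'll twist half round.

>>> carry_out(increments=[[150,[0,0,0],-8],[150,[0,0,0],-8],[150,[0,0,0],-8],[150,[0,0,0],-8],[150,[0,0,0],-8],[150,[0,0,0],-8],[150,[0,0,0],-8],[150,[0,0,0],-8]])

```text
time: 18.85
tool_pos: [0.3593, 0.2799, 0.1254]
ee_rot: [3.141, 0.006, 1.66]
wrist_force: [0.2, -0.3, -0.3]
width: 0.0388
finger_force: 0.0
```

>>> carry_out(increments=[[150,[0,0,0],-8],[150,[0,0,0],-8],[150,[0,0,0],-8],[150,[0,0,0],-8],[150,[0,0,0],-8],[150,[0,0,0],-8],[150,[0,0,0],-8],[150,[0,0,0],-8]])

```text
time: 19.65
tool_pos: [0.3593, 0.2799, 0.1254]
ee_rot: [-3.136, 0.004, 2.777]
wrist_force: [0.0, -1.0, -0.5]
width: 0.0388
finger_force: 0.0
```

>>> carry_out(increments=[[150,[0,0,0],-8],[150,[0,0,0],-8],[150,[0,0,0],-8],[150,[0,0,0],-8],[150,[0,0,0],-8],[150,[0,0,0],-8],[150,[0,0,0],-4],[150,[0,0,0],0]])

```text
time: 20.45
tool_pos: [0.3594, 0.2799, 0.1257]
ee_rot: [-3.136, -0.001, -2.605]
wrist_force: [-0.1, -0.8, -0.4]
width: 0.0384
finger_force: 0.0
```

```bash
python3 - <<'E'
from h import *
o=st()
togo((.3611,.2804,.034))
E
```

```text
t 20.45 p [0.3594 0.2799 0.1257] rpy [-1.797e+02 -1.000e-01 -1.492e+02] q [ 0.542 -0.085  1.73  -0.006  1.498 -1.566] F [-0.1 -0.8 -0.4] w 0.0384 ff 0.0
go mm [-1.8  0.1 91.7]
```

>>> carry_out(increments=[[150,[-2,0,30],0],[150,[0,0,30],0],[150,[0,0,20],0],[150,[0,0,10],0],[150,[0,0,0],0],[200,[0,0,0],0],[255,[0,0,0],0],[255,[0,0,0],0]])

```text
time: 21.25
tool_pos: [0.3638, 0.282, 0.0397]
ee_rot: [-3.136, 0.006, -2.604]
wrist_force: [-1.1, 0.4, 0.3]
width: 0.0182
finger_force: 0.0
```

>>> carry_out(increments=[[255,[0,0,0],0],[255,[0,0,0],0],[255,[0,0,0],0],[255,[0,0,0],0]])

```text
time: 21.65
tool_pos: [0.3634, 0.2818, 0.0392]
ee_rot: [-3.136, 0.005, -2.604]
wrist_force: [-0.5, -0.6, 3.6]
width: 0.008
finger_force: 30.0
```

>>> carry_out(increments=[[255,[0,0,-10],0],[255,[0,0,-30],0],[255,[0,0,-30],0],[255,[0,0,-30],8],[255,[0,0,-30],8],[255,[0,0,-30],8],[255,[0,0,-30],8],[255,[0,0,-30],8]])

```text
time: 22.45
tool_pos: [0.3612, 0.2819, 0.2597]
ee_rot: [-3.139, 0.006, 2.975]
wrist_force: [0.8, -0.1, -0.8]
width: 0.0073
finger_force: 30.0
```

>>> carry_out(increments=[[255,[0,0,-30],8],[255,[0,0,-30],8],[255,[0,0,-30],8],[255,[0,0,-30],8],[255,[0,0,-30],8],[255,[0,0,-30],8],[255,[0,0,0],8],[255,[0,0,0],8]])

```text
time: 23.25
tool_pos: [0.3605, 0.2828, 0.4399]
ee_rot: [3.134, 0.004, 1.858]
wrist_force: [-0.4, -0.4, -1.2]
width: 0.008
finger_force: 30.0
```

>>> carry_out(increments=[[255,[0,0,0],8],[255,[0,0,0],8],[255,[0,0,0],8],[255,[0,0,0],0]])

```text
time: 23.65
tool_pos: [0.3603, 0.2827, 0.4384]
ee_rot: [3.136, 0.003, 1.445]
wrist_force: [-0.3, 0.2, -0.4]
width: 0.0077
finger_force: 30.0
```

```bash
python3 - <<'E'
from h import *
o=st()
togo((.5,-.015,.5))
E
```

```text
t 23.65 p [0.3603 0.2827 0.4384] rpy [179.7   0.2  82.8] q [ 0.546 -0.057  1.08  -0.007  2.115  0.668] F [-0.3  0.2 -0.4] w 0.0077 ff 30.0
go mm [-278.   176.3  -59.7]
```

>>> carry_out(increments=[[255,[-34,20,-8],0],[255,[-35,22,-8],0],[255,[-35,22,-8],0],[255,[-35,22,-8],0],[255,[-35,22,-8],0],[255,[-35,22,-8],0],[255,[-35,22,-8],0],[255,[-34,24,-4],0]])

```text
time: 24.45
tool_pos: [0.4999, -0.0165, 0.5014]
ee_rot: [3.134, 0.003, 1.448]
wrist_force: [0.1, 0.4, -0.2]
width: 0.0079
finger_force: 30.0
```

>>> carry_out(increments=[[255,[0,30,-30],0],[255,[0,30,-30],0],[255,[0,30,-30],0],[255,[0,30,-30],0],[255,[0,30,-30],0],[255,[0,30,-30],0]])

```text
time: 25.05
tool_pos: [0.5847, -0.032, 0.5693]
ee_rot: [3.048, -0.003, 1.447]
wrist_force: [0.0, -0.2, -0.1]
width: 0.0075
finger_force: 30.0
```

```bash
cat >> h.py <<'E'
def ax():
    o=st(); R=Ro.from_euler("xyz",o["ee_rot"]).as_matrix(); y=R[:,1]; x=R[:,0]
    print("label normal az",np.degrees(np.arctan2(y[1],y[0])).round(1),"el",np.degrees(np.arcsin(y[2])).round(1),"toolx el",np.degrees(np.arcsin(x[2])).round(1)); return o,R
E
python3 -c "
from h import *
ax()"
```

```text
t 25.05 p [ 0.5847 -0.032   0.5693] rpy [174.6  -0.2  82.9] q [-0.155  0.381  0.274  0.009  2.393 -0.024] F [ 0.  -0.2 -0.1] w 0.0075 ff 30.0
label normal az -7.1 el 5.4 toolx el 0.2
```

>>> carry_out(increments=[[255,[0,30,-35],0],[255,[0,30,-35],0],[255,[0,30,-35],0],[255,[0,30,-35],0],[255,[0,30,-35],0],[255,[0,30,-35],0],[255,[0,30,-35],0],[255,[0,30,-35],0]])

```text
time: 25.85
tool_pos: [0.5921, -0.0462, 0.6238]
ee_rot: [2.84, -0.015, 1.447]
wrist_force: [-0.3, -0.0, -0.6]
width: 0.0076
finger_force: 30.0
```

```bash
python3 -c "
from h import *
ax()"
```

```text
t 25.85 p [ 0.5921 -0.0462  0.6238] rpy [162.7  -0.9  82.9] q [-0.194  0.302  0.275  0.046  2.265 -0.033] F [-0.3 -0.  -0.6] w 0.0076 ff 30.0
label normal az -7.3 el 17.3 toolx el 0.9
```

>>> carry_out(increments=[[255,[6,42,-20],0],[255,[6,42,-20],0],[255,[6,42,-20],0],[255,[6,42,-20],0],[255,[6,42,-20],0],[255,[6,42,-20],0],[255,[6,42,-20],0],[255,[6,42,-20],0]])

```text
time: 26.65
tool_pos: [0.679, -0.0261, 0.6473]
ee_rot: [2.605, -0.03, 1.454]
wrist_force: [-1.3, 0.8, -1.3]
width: 0.0076
finger_force: 30.0
```

```bash
python3 -c "
from h import *
ax()"
```

```text
t 26.65 p [ 0.679  -0.0261  0.6473] rpy [149.3  -1.7  83.3] q [-0.141  0.319  0.275  0.042  2.011  0.013] F [-1.3  0.8 -1.3] w 0.0076 ff 30.0
label normal az -7.7 el 30.7 toolx el 1.7
```

>>> carry_out(increments=[[255,[38,-10,10],0],[255,[38,-10,10],0],[255,[38,-5,0],0],[255,[4,42,-15],0],[255,[4,42,-15],0],[255,[4,42,-15],0],[255,[4,42,-15],0],[255,[4,42,-15],0]])

```text
time: 27.45
tool_pos: [0.7245, 0.0707, 0.6673]
ee_rot: [2.464, -0.054, 1.469]
wrist_force: [0.4, 0.4, -0.7]
width: 0.0082
finger_force: 30.0
```

```bash
python3 -c "
from h import *
ax()"
```

```text
t 27.45 p [0.7245 0.0707 0.6673] rpy [141.2  -3.1  84.2] q [ 0.042  0.335  0.274 -0.05   1.854  0.132] F [ 0.4  0.4 -0.7] w 0.0082 ff 30.0
label normal az -8.3 el 38.8 toolx el 3.1
```

>>> carry_out(increments=[[255,[0,-40,0],-2.5],[255,[0,-40,10],0],[255,[0,-40,20],0],[255,[0,-40,20],0],[255,[0,-40,20],0],[255,[0,-30,10],0],[255,[0,0,0],0]])

```text
time: 28.15
tool_pos: [0.5983, 0.088, 0.4571]
ee_rot: [2.477, -0.029, 1.498]
wrist_force: [0.4, -0.6, -0.4]
width: 0.0075
finger_force: 30.0
```

```bash
cat >> h.py <<'E'
L=np.array([-.0623,.004,.0167])
def goal(a=(.587,-.023,.200)):
    o,R=ax(); t=np.array(a)-R@L; print("label",(o["tool_pos"]+R@L).round(4),"tcp target",t.round(4)); togo(t,o)
    for d in(.1,): togo(t-np.array([d,0,0]),o)
    print("world x,y,z unit in tool\n",R.T.round(2))
E
python3 -c "
from h import *
goal()"
```

```text
t 28.15 p [0.5983 0.088  0.4571] rpy [141.9  -1.7  85.8] q [ 0.098 -0.212  1.325 -0.084  1.369  0.17 ] F [ 0.4 -0.6 -0.4] w 0.0075 ff 30.0
label normal az -5.5 el 38.0 toolx el 1.7
label [0.6072 0.0252 0.4446] tcp target [0.5781 0.0398 0.2125]
go mm [ -56.8 -162.9  181.1]
go mm [ -64.  -241.3  119.5]
world x,y,z unit in tool
 [[ 0.07  1.    0.03]
 [ 0.78 -0.08  0.62]
 [ 0.62 -0.02 -0.79]]
```

>>> carry_out(increments=[[255,[-39,16,-16],0],[255,[-39,16,-16],0],[255,[-39,16,-16],0],[255,[-39,16,-16],0],[255,[-39,16,-16],0],[255,[-39,16,-16],0],[255,[-39,16,-16],0],[255,[-39,16,-16],0]])

```text
time: 28.95
tool_pos: [0.598, -0.2319, 0.6396]
ee_rot: [2.46, -0.026, 1.497]
wrist_force: [0.3, 0.7, 0.1]
width: 0.0076
finger_force: 30.0
```

>>> carry_out(increments=[[255,[-8,45,-12],0],[255,[-8,45,-12],0],[255,[-8,45,-12],0],[255,[-8,45,-12],0]])

```text
time: 29.35
tool_pos: [0.6612, -0.2527, 0.6981]
ee_rot: [2.394, -0.021, 1.486]
wrist_force: [-1.1, -0.2, 0.3]
width: 0.008
finger_force: 30.0
```

```bash
python3 -c "
from h import *
goal()"
```

```text
t 29.35 p [ 0.6612 -0.2527  0.6981] rpy [137.2  -1.2  85.1] q [-0.618  0.302  0.275  0.385  1.875 -0.276] F [-1.1 -0.2  0.3] w 0.008 ff 30.0
label normal az -6.0 el 42.8 toolx el 1.2
label [ 0.6702 -0.3158  0.6872] tcp target [0.5781 0.0401 0.2108]
go mm [ 274.3 -414.2  288.5]
go mm [ 265.8 -487.2  220.7]
world x,y,z unit in tool
 [[ 0.09  1.    0.02]
 [ 0.73 -0.08  0.68]
 [ 0.68 -0.04 -0.73]]
```

>>> carry_out(increments=[[255,[15,-30,12],0],[255,[19,-35,15],0],[255,[19,-35,15],0],[255,[19,-35,15],0],[255,[19,-35,15],0],[255,[19,-35,15],0],[255,[19,-35,15],0],[255,[19,-35,15],0]])

```text
time: 30.15
tool_pos: [0.5521, -0.089, 0.4392]
ee_rot: [2.383, -0.016, 1.487]
wrist_force: [0.7, -0.5, -0.7]
width: 0.008
finger_force: 30.0
```

>>> carry_out(increments=[[255,[19,-35,15],0],[255,[19,-35,15],0],[255,[19,-35,15],0],[255,[19,-35,18],0],[255,[19,-35,18],0],[255,[19,-35,18],0],[255,[10,-20,10],0],[255,[0,0,0],0]])

```text
time: 30.95
tool_pos: [0.4686, 0.0482, 0.2005]
ee_rot: [2.392, -0.019, 1.49]
wrist_force: [-0.4, -0.1, -0.6]
width: 0.0081
finger_force: 30.0
```

```bash
python3 -c "
from h import *
goal()"
```

```text
t 30.95 p [0.4686 0.0482 0.2005] rpy [137.   -1.1  85.4] q [ 0.023 -0.629  2.137 -0.073  0.887  0.135] F [-0.4 -0.1 -0.6] w 0.0081 ff 30.0
label normal az -5.6 el 42.9 toolx el 1.1
label [ 0.4779 -0.0148  0.1898] tcp target [0.5777 0.0401 0.2106]
go mm [ 0.8 87.  67.1]
go mm [-7.2 14.1 -0.9]
world x,y,z unit in tool
 [[ 0.08  1.    0.02]
 [ 0.73 -0.07  0.68]
 [ 0.68 -0.04 -0.73]]
```

>>> carry_out(increments=[[255,[0,25,20],0],[255,[0,25,20],0],[255,[0,22,17],0],[255,[0,15,10],0],[255,[0,0,0],0],[255,[0,0,0],0]])

```text
time: 31.55
tool_pos: [0.5798, 0.0369, 0.2148]
ee_rot: [2.387, -0.019, 1.487]
wrist_force: [-0.8, 0.4, -0.6]
width: 0.0077
finger_force: 30.0
```

```bash
python3 - <<'E'
from h import *
goal()
a=robot.snapshot("top");b=robot.snapshot("side")
for n in("top","side"):
    o=robot.get_obs();R=Ro.from_euler("xyz",o["ee_rot"]).as_matrix();print(n,proj(n,o["tool_pos"]+R@L).round(1),proj(n,(.587,-.023,.2)).round(1))
cv2.imwrite("pics/f.png",np.hstack([cv2.resize(a[110:260,220:370],(400,400)),cv2.resize(b[140:290,210:360],(400,400))]))
E
```

```text
t 31.55 p [0.5798 0.0369 0.2148] rpy [136.7  -1.1  85.2] q [-0.014 -0.335  1.938 -0.048  0.785  0.098] F [-0.8  0.4 -0.6] w 0.0077 ff 30.0
label normal az -5.8 el 43.2 toolx el 1.1
label [ 0.5889 -0.0262  0.2042] tcp target [0.5779 0.0401 0.2106]
go mm [ 3.  -4.5  1.6]
go mm [ -5.4 -77.  -66.8]
world x,y,z unit in tool
 [[ 0.08  1.    0.02]
 [ 0.72 -0.07  0.69]
 [ 0.68 -0.04 -0.73]]
top [281.5 230. ] [280.3 230.5]
side [318.6 231.4] [318.5 233.2]
```

View pics/f.png

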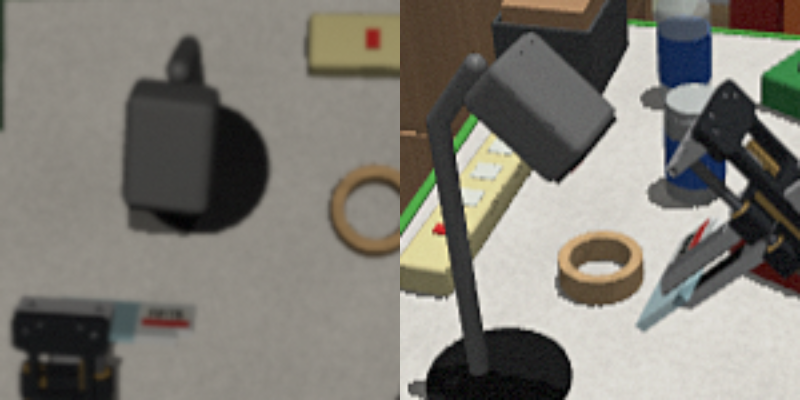

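The label sits at top crop (165,317) and side crop (700,235), as predicted, clear of the head. It is about 3° too steep, so I'll back off to the inner limit and remove that.

>>> carry_out(increments=[[255,[3,-25,-22],0],[255,[3,-29,-27],0],[255,[3,-29,-27],0],[255,[3,-29,-27],0],[255,[0,-29,-27],0],[255,[0,-29,-27],0],[255,[0,0,0],0]])

```text
time: 32.35
tool_pos: [0.3918, 0.1, 0.2088]
ee_rot: [2.419, 0.002, 1.478]
wrist_force: [-0.0, 0.0, -1.1]
width: 0.0077
finger_force: 30.0
```

```bash
python3 -c "
from h import *
goal()"
```

```text
t 32.35 p [0.3918 0.1    0.2088] rpy [1.386e+02 1.000e-01 8.470e+01] q [ 0.345 -0.757  2.164 -0.325  1.084  0.493] F [-0.   0.  -1.1] w 0.0077 ff 30.0
label normal az -5.2 el 41.4 toolx el -0.1
label [0.4    0.0367 0.1991] tcp target [0.5788 0.0404 0.2097]
go mm [-42.  144.4 126.2]
go mm [-51.3  69.7  60.3]
world x,y,z unit in tool
 [[ 0.09  1.   -0.  ]
 [ 0.75 -0.07  0.66]
 [ 0.66 -0.06 -0.75]]
```

>>> carry_out(increments=[[255,[0,-25,-23],1.8],[255,[0,0,0],0]])

```text
time: 32.55
tool_pos: [0.3731, 0.1151, 0.2094]
ee_rot: [2.427, -0.008, 1.442]
wrist_force: [1.4, 0.2, -2.0]
width: 0.0078
finger_force: 30.0
```

```bash
python3 -c "
from h import *
goal()"
```

```text
t 32.55 p [0.3731 0.1151 0.2094] rpy [139.1  -0.5  82.6] q [ 0.468 -0.757  2.159 -0.409  1.147  0.655] F [ 1.4  0.2 -2. ] w 0.0078 ff 30.0
label normal az -7.8 el 40.9 toolx el 0.5
label [0.379  0.0516 0.1988] tcp target [0.5811 0.0405 0.2105]
go mm [-47.3 164.1 140.3]
go mm [-60.1  89.2  75.2]
world x,y,z unit in tool
 [[ 0.13  0.99  0.01]
 [ 0.75 -0.1   0.66]
 [ 0.65 -0.08 -0.76]]
```

Orientation is now az -7.8°, el 40.9°, level within 0.5°. I'll return to the aim point.

>>> carry_out(increments=[[255,[-10,20,16],0],[255,[-10,28,24],0],[255,[-10,28,24],0],[255,[-10,28,24],0],[255,[-7,28,24],0],[255,[0,20,18],0],[255,[0,10,8],0],[255,[0,0,0],0]])

```text
time: 33.35
tool_pos: [0.5798, 0.0345, 0.2113]
ee_rot: [2.426, -0.007, 1.432]
wrist_force: [-1.0, -0.2, -0.4]
width: 0.008
finger_force: 30.0
```

>>> carry_out(increments=[[255,[0,0,0],0],[255,[0,0,0],0]])

```text
time: 33.55
tool_pos: [0.5779, 0.0371, 0.2111]
ee_rot: [2.426, -0.008, 1.435]
wrist_force: [0.5, 0.5, 0.1]
width: 0.0077
finger_force: 30.0
```

```bash
python3 -c "
from h import *
goal()"
```

```text
t 33.55 p [0.5779 0.0371 0.2111] rpy [139.   -0.4  82.2] q [ 0.023 -0.309  1.908 -0.132  0.836  0.214] F [0.5 0.5 0.1] w 0.0077 ff 30.0
label normal az -8.1 el 41.0 toolx el 0.4
label [ 0.5833 -0.0265  0.2007] tcp target [0.5816 0.0405 0.2105]
go mm [3.9 1.9 2.6]
go mm [ -9.5 -72.8 -62.4]
world x,y,z unit in tool
 [[ 0.13  0.99  0.01]
 [ 0.75 -0.11  0.66]
 [ 0.65 -0.08 -0.75]]
```

>>> carry_out(increments=[[255,[3,2,2],0],[255,[0,0,0],0],[255,[0,0,0],0],[255,[0,0,0],0]])

```text
time: 33.95
tool_pos: [0.5815, 0.0408, 0.2107]
ee_rot: [2.427, -0.008, 1.437]
wrist_force: [0.6, 0.4, -0.4]
width: 0.0078
finger_force: 30.0
```

```bash
python3 -c "
from h import *
goal()
# lever/blank check vs first top picture
a=cv2.imread('pics/top.png').astype(int);b=robot.snapshot('top').astype(int)
for n,(x,y,w,h) in dict(counter=(362,230,60,55),blank=(215,262,40,52),calc=(285,295,38,55),egg=(165,175,55,50)).items(): print(n,(abs(a-b)[y:y+h,x:x+w].max(2)>40).sum())
"
```

```text
t 33.95 p [0.5815 0.0408 0.2107] rpy [139.1  -0.4  82.3] q [ 0.032 -0.297  1.901 -0.139  0.835  0.225] F [ 0.6  0.4 -0.4] w 0.0078 ff 30.0
label normal az -8.1 el 40.9 toolx el 0.4
label [ 0.5871 -0.0227  0.2002] tcp target [0.5815 0.0405 0.2105]
go mm [-0.3 -0.1  0.2]
go mm [-13.7 -74.9 -64.9]
world x,y,z unit in tool
 [[ 0.13  0.99  0.01]
 [ 0.75 -0.11  0.66]
 [ 0.65 -0.08 -0.76]]
counter 0
blank 1190
calc 0
egg 0
```

```bash
python3 -c "
from h import *
print(robot.close_job())"
```

```text
the job is handed in; nothing more can be done
None
```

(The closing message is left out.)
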